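Roll the rolling pin into its rest and fold the keeper over it

TASK

Put the rolling pin away: roll it along the worktop, without picking it up, up the ramp of its wooden rest and into the groove, lying square and about in the middle, and keep the fingers against it until it lies still there. Then fold the rest's keeper flap down flat over the pin, and leave the other things where they stand.

Things in the scene. Friction and masses are not known exactly. Their poses are not given: they have to be found in the camera images.
- rolling_pin: light smooth wooden rolling pin (friction 0.35), 200 mm long, about 0.3 kg, lying on the worktop. Barrel 50 mm thick, 130 mm long; at each end a thin handle, 25 mm thick, 35 mm long. Origin: its centre, on its axis, 25 mm above the worktop at the start. y axis along its length; x and z turn as it rolls. Starts 120 to 160 mm before the rest's origin, not quite parallel to the groove.
- pin_rest: fixed mid-brown wooden rest, 130 mm wide (y), 146 mm long (x). Origin: on the worktop under it; z up; +x is the way the pin rolls in. Ramp from x = -75 mm (2.5 mm high) to the crest, then a V groove open at both ends (lowest at x = 5 mm, 4 mm high), then an upright back wall, front face at x = 31.5 mm, 12 mm thick, 62 mm high, then a flat heel 10 mm high to x = 71 mm.
- crest (a point): middle of the ramp's upper edge, x = -15, z = 14 mm in pin_rest's frame; the groove begins here. A pin on the crest has its axis 39 mm above the worktop.
- groove (a point): middle of a settled pin's axis: x = 5, y = 0, z = 32 mm in pin_rest's frame, whose axes it shares. The back wall is then 1.5 mm beyond the pin, so the pin can be pressed lightly against it.
- keeper (a joint): hinge angle of the keeper flap, rad: 0 = closed, flat over the groove; 1.57 = upright; 2.1 = fully open, leaning back away from the groove; starts at 1.75 to 2.0. Stiff hinge: the flap stays where it is left, takes about 1 N at its free edge to move, and must be pressed right down. It does not close over an unsettled pin.
- keeper_hinge (a point): middle of the flap's hinge line, along the top of the back wall: x = 46, y = 0, z = 64.5 mm in pin_rest's frame; the line runs along y
- keeper_edge (a point): middle of the flap's free edge on its outer face (top when closed, back when open), 66 mm from the hinge. The flap is a wooden board 100 mm wide, 7 mm thick, reaching 69 mm from the hinge, with an 18 mm lip there that points down when closed, forward when open. Closed, its top is 68 mm and its underside 61 mm above the worktop; a settled pin's top is at 57 mm.
- garlic: garlic bulb, 60 mm, origin under its middle; leave alone
- lemon: yellow lemon, 72 mm, origin under its middle; leave alone
- olive_jar: glass jar of olives with dark lid, 70 mm wide, 86 mm high, origin under its middle; leave alone
- mandarin: mandarin orange, 58 mm, origin under its middle; leave alone
- spice_jar: spice jar with white cap, 40 mm wide, 105 mm high, origin under its middle; leave alone
- mug: mug with a handle, 83 x 117 x 94 mm high, origin under its middle; leave alone

How it is judged:
By the outcome, as a careful person would: the job done as asked, in the order asked, and still so for the second after the job is handed in, with the robot touching nothing.
It also fails if it takes over 56 s, if anything falls off the work surface, if the arm or the gripper's body presses on something with over 40 N, if the wrist force passes 120 N, or if a joint passes its speed limit or range.

ROBOT

A 6-joint arm with a two-finger parallel gripper is mounted at the origin on a cart in front of the work surface, level with it; the furniture and walls round the work are solid. World frame = base frame: x ahead of the robot, y to its left, z up, the work surface at z = 0. Lengths are in m, angles in rad, forces in N, time in s.
With the tool pointing down it reaches from about 0.3 to 0.75 m from the base axis. Payload 8.5 kg.
Tool frame: the origin (TCP) lies where the fingers leave the gripper's body, on its centre line; the fingertips stand 64 mm ahead of it and the grasp point (between the pads) lies 45 mm ahead of it (manip.finger_overhang is the distance from the TCP to the fingertips, in m); z points along the fingers, y is the line along which they close (so a half turn about z gives the same grasp; the last joint's range is limited). The gripper opens to 88 mm and grips with 3 to 60 N. Pads are 18 mm wide; open, the fingers measure 123 mm over their backs; the gripper's body (75 mm by 187 mm) begins 45 mm behind the grasp point.
Start: joints at [-1.469, 0.381, 1.297, -0, 1.464, -0.215], TCP at [0.171, -0.523, 0.303] pointing down, gripper open.
Joint ranges: [-3.11, 3.11], [-0.89, 2.33], [0.22, 2.48], [-1.42, 4.56], [0.17, 2.85], [-2.88, 2.88]. Speed limits (rad/s): [2.39, 2.39, 3.14, 3.14, 3.14, 3.14].

INTERFACE

Orientations are given as a rotation vector (axis times angle).
In Python, from rig import manip gives the robot as it stands. The module is installed in compiled form; this text tells all that it offers.
- The arm moves only by the shell command python3 -m crank 'ROWS' [FORCE]. ROWS is JSON, one flat list of numbers, 7 for each row, row after row: the opening, from 0 (shut) to 1 (fully open), then the shift along the world's x, y, z in units of 40 mm (1.0 is 40 mm), then the turn, a rotation vector about the world's x, y, z in units of 10 degrees (1.0 is 10 degrees). In form: [fingers, tx, ty, tz, ax, ay, az, fingers, tx, ty, tz, ax, ay, az, ...]. A call has 1 to 20 rows; each row shifts and turns the commanded pose from where the row before left it; what a row does not reach is not made up. A row lasts 1/8 s, in which the tool goes at most 62.5 mm and 10.7 degrees, less where a joint would pass 70% of its speed; a pose out of reach is approached as far as the arm can. A call is refused whole if a number of a shift passes 1 or a number of a turn 1, either way. A call with a gripper value outside its range is refused whole. The fingers move at their own pace and stop on an object; FORCE is the grip in N (left out, the last holds). Time passes only in rows, so rows that do not move let the fingers close. It gives the time, the measured TCP pose, the force, the opening and the grip force at its end, in the units of the state.
- manip.get_state(): the state, without advancing time (a new reading comes with each control period).
- manip.grab_frame(name): name is "scene" or "side" or "wrist"; returns (picture, depth): 420x560x3 uint8, blue, green, red; 420x560 float32, m along the optical axis (not along the pixel's ray), 0 where there is no reading.
- manip.calibration(name): a dict with "fx", "fy", "cx", "cy" (pixels), "world_from_camera" (4x4, takes a point from camera to world coordinates). Camera axes: x right, y up, looking along -z (the intrinsics and any distortion apply to the point x, -y, -z); pixel columns grow to the right and rows downward; lengths in m; the calibration is good to about 2 mm. The wrist camera is an equidistant fisheye: a pixel r from the principal point sees the ray r / f radians off the axis. A picture is of the moment at which its call begins: read the wrist's pose just before it. calibration takes no time and is no camera call; for the wrist camera it gives the pose at the moment of the call.
- manip.finish_job(): hands the job in; it is judged then, once.
The state is a dict: "t": time; "q": joint angles; "qvel": joint speeds; "joint_efforts": joint torques, N m; "ee_pos": TCP position; "orientation": TCP orientation; "force": force on the tool from outside, world axes, zero at the start; "torque": the same for the moment, N m; "gripper_width": finger opening in m; "gripper_force": force on a finger pad.
Only numpy, scipy, OpenCV 4.12 (cv2) and the standard library are available. Lean on these libraries where they do the work, as an engineer would, in place of code of your own. Each camera call takes 0.05 s, during which the arm holds its last target. There are 200 camera calls.

## Working session

There is one attempt and no reset: what is moved stays moved. The work goes in short steps, Python scripts to look and compute and a shell command to move; the robot and the scene stay as the last step left them, time stands still between calls to the robot, and variables do not carry over. Pictures are saved under pics/ and viewed, at most 10 in all, crops included, and the job is handed in when it is done.

```bash
mkdir -p pics; cat > h.py <<'E'
import numpy as np, cv2
from rig import manip
def cloud(name):
    c=manip.calibration(name); im,d=manip.grab_frame(name)
    v,u=np.mgrid[:420,:560]
    P=np.stack([(u-c['cx'])/c['fx']*d,-(v-c['cy'])/c['fy']*d,-d,np.ones_like(d)],-1)@np.array(c['world_from_camera']).T
    P=P[...,:3]; P[d==0]=np.nan
    return im,P
E
python3 - <<'E'
from h import *
s=manip.get_state(); print(s['t'],s['ee_pos'],s['orientation'],s['force'])
ims=[]
for n in("scene","side"):
    im,P=cloud(n); np.save(n+'.npy',P); cv2.imwrite(f'pics/{n}0.png',im); c=manip.calibration(n); print(n,c['fx'],c['cx'],c['cy'],np.round(c['world_from_camera'],3).tolist(),{k for k in c})
E
```

```text
0.0 [ 0.17130931 -0.52243193  0.3021379 ] [-3.10079913e+00 -4.95265913e-01 -9.70457257e-05] [ 0.12359968 -0.4774789  -0.50047721]
scene 508.2732666970079 272.19806198868463 212.4645397512566 [[-0.701, 0.301, -0.647, -0.107], [-0.713, -0.325, 0.621, 0.627], [-0.023, 0.897, 0.442, 0.559], [0.0, 0.0, 0.0, 1.0]] {'cx', 'world_from_camera', 'fx', 'fy', 'cy'}
side 469.06844452900464 293.0751618501985 214.52701091356263 [[-0.968, 0.126, -0.216, 0.345], [-0.249, -0.42, 0.873, 0.882], [0.019, 0.899, 0.438, 0.569], [0.0, 0.0, 0.0, 1.0]] {'cx', 'world_from_camera', 'fx', 'fy', 'cy'}
```

View pics/scene0.png

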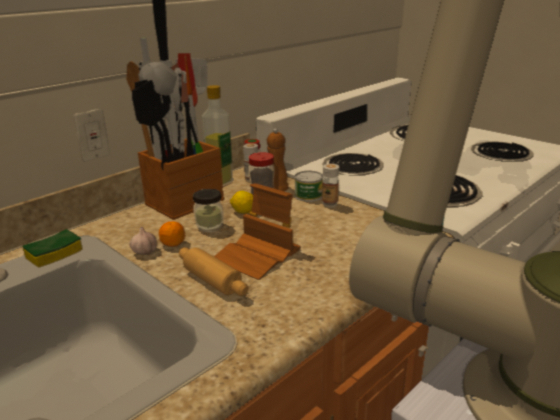

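View pics/side0.png

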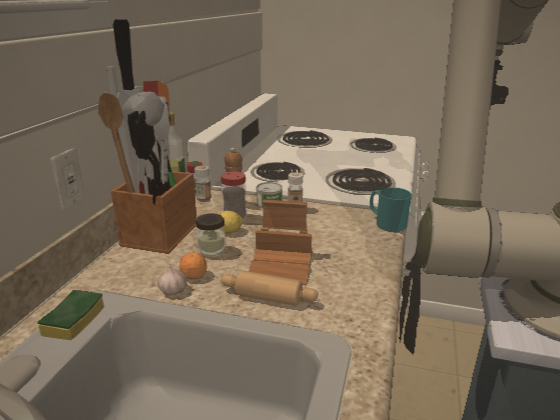

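Side view: the pin runs from about (222,280) to (315,295) and the rest's ramp is at about (280,268). The wall is at (283,243), with the open flap at (285,215) above it. The mug stands at (393,208). Lemon, jar, mandarin and garlic stand on the left, at x 170–230. Next I'll fit the pin and the rest from both depth clouds.

```bash
cat > fit.py <<'E'
from h import *
from scipy.optimize import least_squares
def pinfit(P,z0=None):
    # P: Nx3 candidate points; returns centre,yaw of axis
    c=np.median(P,0)
    def res(p,Q):
        a=np.array([np.cos(p[2]),np.sin(p[2]),0]); r=Q-np.array([p[0],p[1],p[3]])
        s=r@a; return np.linalg.norm(r-np.outer(s,a),axis=1)-.025
    u=np.linalg.svd((P-c)[:,:2],full_matrices=False)[2][0]
    p=np.array([c[0],c[1],np.arctan2(u[1],u[0]),z0 or .025]); Q=P
    for k in range(4):
        p=least_squares(res,p,args=(Q,),loss='soft_l1',f_scale=.002).x
        a=np.array([np.cos(p[2]),np.sin(p[2])]); s=(P[:,:2]-p[:2])@a
        s0=np.percentile(s,[1,99]); m=s0.mean(); p[:2]+=a*m
        Q=P[np.abs(s-m)<.055]
    return p,s0,np.std(res(p,Q))
E
python3 - <<'E'
from fit import *
def hsv(n): return cv2.cvtColor(cv2.imread(f'pics/{n}0.png'),cv2.COLOR_BGR2HSV)
R={'scene':(175,245,252,300),'side':(215,265,322,310)}
R2={'scene':(205,175,305,280),'side':(240,195,320,290)}
A=[];B=[]
for n in R:
    P=np.load(n+'.npy'); x0,y0,x1,y1=R[n]; q=P[y0:y1,x0:x1].reshape(-1,3); q=q[(q[:,2]>.012)&(q[:,2]<.06)]
    p0=np.median(q,0); q=q[np.linalg.norm((q-p0)[:,:2],axis=1)<.12]
    A.append(q); print(n,len(q),[np.round(x,4) for x in pinfit(q)])
    x0,y0,x1,y1=R2[n]; q=P[y0:y1,x0:x1].reshape(-1,3); B.append(q)
print('both',[np.round(x,4) for x in pinfit(np.vstack(A))])
# top-down height map, all
Q=np.vstack([np.load(n+'.npy').reshape(-1,3) for n in R]); Q=Q[~np.isnan(Q).any(1)]
# sort so highest wins; 1.5mm/px, centred near pin
c=pinfit(np.vstack(A))[0]; 
C=np.vstack([cv2.imread(f'pics/{n}0.png').reshape(-1,3) for n in R]); 
Q=np.vstack([np.load(n+'.npy').reshape(-1,3) for n in R]); k=~np.isnan(Q).any(1); Q=Q[k];C=C[k]
o=np.argsort(Q[:,2]);Q=Q[o];C=C[o]
x0,y0=.15,-.55+.0; x0=c[0]-.25;y0=c[1]-.4
i=((Q[:,0]-x0)/.001).astype(int); j=((Q[:,1]-y0)/.001).astype(int)
g=(i>=0)&(i<600)&(j>=0)&(j<800)&(Q[:,2]<.2)
im=np.zeros((600,800,3),np.uint8)
for a,b,col in zip(i[g],j[g],C[g]): cv2.circle(im,(799-b,599-a),1,col.tolist(),-1)
cv2.imwrite('pics/top.png',im); print('x0,y0',x0,y0)
E
```

```text
scene 1717 [array([0.5754, 0.1332, 3.1204, 0.0251]), array([-1.1496, -0.9594]), np.float64(0.0108)]
side 1938 [array([0.5748, 0.1332, 3.1203, 0.0243]), array([-0.1977, -0.007 ]), np.float64(0.0059)]
both [array([0.5752, 0.1332, 3.1202, 0.0247]), array([-0.1977, -0.0074]), np.float64(0.0084)]
x0,y0 0.3252319046872415 -0.2667970925823333
```

View pics/top.png

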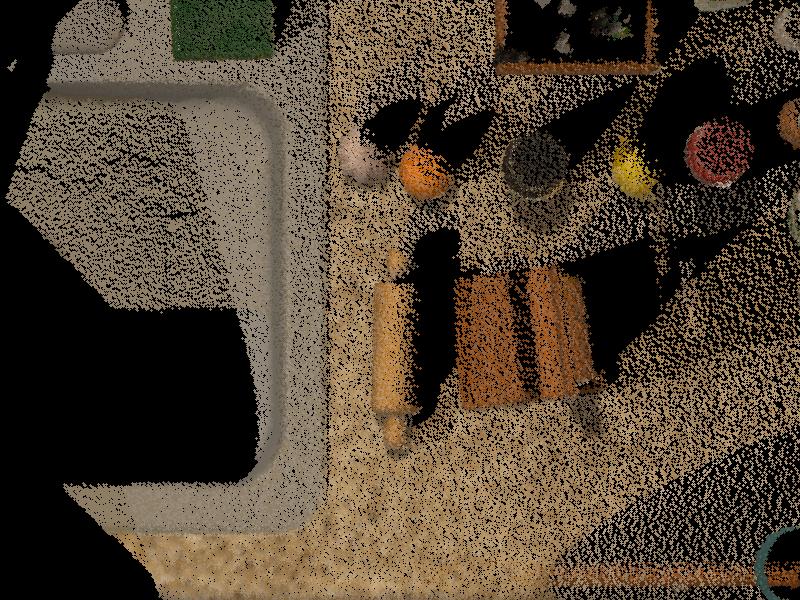

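Top-down map (1 mm/px): the pin axis is near column 396, rows 250–452, so it lies along world x. The rest has its ramp front at column ~458 and its wall at ~535–560, rows 275–405. It rolls in towards world −y and is turned a few degrees. Next I'll fit the rest itself.

```bash
python3 - <<'E'
from fit import *
Q=np.vstack([np.load(n+'.npy').reshape(-1,3) for n in('scene','side')]); Q=Q[~np.isnan(Q).any(1)]
x0,y0=.3252,-.2668
m=(Q[:,0]>.49)&(Q[:,0]<.67)&(Q[:,1]>-.09)&(Q[:,1]<.085)&(Q[:,2]>-.01)&(Q[:,2]<.16); Q=Q[m]
# pin ends check
# wall face: z .03-.058, y about .0
w=Q[(Q[:,2]>.026)&(Q[:,2]<.058)&(Q[:,1]>-.02)&(Q[:,1]<.04)]
# robust line y = a + b x
b,a=np.polyfit(w[:,0],w[:,1],1)
for _ in range(6):
    r=w[:,1]-a-b*w[:,0]; k=np.abs(r-np.median(r))<.004; b,a=np.polyfit(w[k,0],w[k,1],1)
print('wall',a,b,k.sum(),len(w),'x ext',np.percentile(w[k,0],[1,99]),'std',r[k].std())
# rest frame: x axis = normal of wall toward -y
ex=np.array([b,-1])/np.hypot(b,1); ey=np.array([-ex[1],ex[0]])
print('ex',ex,'ey',ey,'yaw deg',np.degrees(np.arctan2(ex[1],ex[0])))
xm=np.percentile(w[k,0],[1,99]).mean(); f=np.array([xm,a+b*xm])
o=f-.0315*ex; L=np.c_[(Q[:,:2]-o)@ex,(Q[:,:2]-o)@ey,Q[:,2]]
print('origin',o)
for lo in np.arange(-.085,.1,.005):
    s=L[(L[:,0]>=lo)&(L[:,0]<lo+.005)&(np.abs(L[:,1])<.045)]
    s2=L[(L[:,0]>=lo)&(L[:,0]<lo+.005)&(L[:,2]>.0045)]
    if len(s)>5: print(round((lo+.0025)*1e3,1),len(s),'z',np.round(np.percentile(s[:,2],[5,50,95])*1e3,1),'y',np.round(np.percentile(s2[:,1],[2,98])*1e3,1) if len(s2)>9 else '')
# pin in rest frame
for P in(np.load('scene.npy'),np.load('side.npy')):
    p=P.reshape(-1,3);p=p[(abs(p[:,0]-.5735)<.15)&(abs(p[:,1]-.1337)<.027)&(p[:,2]>.015)&(p[:,2]<.06)&(p[:,0]<.69)]
    u=p[:,0]; h=p[p[:,2]>.04]; hd=p[(p[:,2]<.042)]
    print('pin x',np.percentile(u,[.5,99.5]),'barrel',np.percentile(h[:,0],[1,99]))
e=L[(L[:,2]>.08)];print('flap top',np.round(np.percentile(e,[2,50,98],axis=0)*1e3,1))
th=np.polyfit(e[:,2],e[:,0],1);print('dx/dz',th[0])
E
```

```text
wall -0.026754756691367232 0.011978596208805566 92 92 x ext [0.62728208 0.65801646] std 0.0008202531141116935
ex [ 0.01197774 -0.99992826] ey [0.99992826 0.01197774] yaw deg -89.3137098160081
origin [0.64227197 0.01244102]
-67.5 8 z [1.4 4.5 6.4] y 
-62.5 32 z [1.8 4.6 6.5] y [-100.1    4.5]
-57.5 54 z [0.1 4.6 7.1] y [-92.8   3.2]
-52.5 42 z [-0.1  6.1  8. ] y [-119.9    3.1]
-47.5 82 z [0.2 6.5 9. ] y [-121.9    3.8]
-42.5 86 z [0.2 7.7 9.6] y [-121.6    2.8]
-37.5 88 z [-0.7  8.4 11.5] y [-122.8    3.7]
-32.5 90 z [-0.5  9.5 12.3] y [-119.9    4.1]
-27.5 81 z [ 0.  10.4 13.1] y [-120.2    4. ]
-22.5 85 z [-0.4 11.5 14.1] y [-121.     5.1]
-17.5 90 z [-0.5 12.5 14.7] y [-119.6    4.2]
-12.5 63 z [-0.7 13.3 15.1] y [-119.1    5.8]
-7.5 31 z [-1.3 11.9 14.2] y [-119.    -1.3]
-2.5 25 z [-1.4  8.9 11.9] y [-119.2    4.8]
2.5 23 z [-1.3  5.9  8.4] y [-118.7    3.8]
7.5 59 z [-0.5  4.9  7.7] y [-117.4    9.6]
12.5 107 z [-0.2  6.1  9.7] y [-115.4   12.9]
17.5 103 z [ 0.4  8.1 12.3] y [-108.7   11.6]
22.5 108 z [ 5.5 10.5 13.8] y [-112.4   10.3]
27.5 116 z [ 7.8 13.2 34.9] y [-113.4   11.3]
32.5 467 z [13.8 34.9 59.3] y [-111.4   14.1]
37.5 488 z [16.5 40.4 61.9] y [-106.6    3.8]
42.5 115 z [ 26.3  63.  134. ] y [-108.     0.9]
47.5 247 z [ 62.6  78.  135.2] y [-113.5    0.3]
52.5 393 z [ 69.8  89.1 133.8] y [-111.4    0.9]
57.5 362 z [ 89.3 108.7 132.9] y [-99.9  -0.3]
62.5 106 z [105.2 118.2 132.8] y [-98.3 -17.4]
67.5 6 z [116.3 131.6 132.9] y [-106.   -44.5]
pin x [0.47984263 0.67277996] barrel [0.51497169 0.6399223 ]
pin x [0.47802193 0.67219954] barrel [0.51276351 0.6394099 ]
flap top [[ 46.9 -95.2  80.9]
 [ 58.4 -49.8 106.6]
 [ 69.5   0.  135.3]]
dx/dz 0.029459009967779337
```

```bash
cat > rest.py <<'E'
from fit import *
from scipy.spatial import cKDTree
def model():
    ys=np.arange(-.065,.0651,.002); M=[]
    prof=[(-.075,.0025),(-.015,.014),(.005,.004),(.0315,.0155),(.0315,.062),(.0435,.062)]
    pts=[]
    for (a,b),(c,d) in zip(prof,prof[1:]):
        n=int(np.hypot(c-a,d-b)/.001)+1; pts+=[(a+(c-a)*t,b+(d-b)*t) for t in np.linspace(0,1,n)]
    M=[(x,y,z) for x,z in pts for y in ys]
    for s in(-.065,.065): M+=[(x,s,zz) for x,z in pts[::2] for zz in np.arange(0,z,.002)]
    return cKDTree(np.array(M))
def fitrest(Q,p0=(.58,.0,np.radians(-88))):
    T=model()
    def loc(p,Q):
        c,s=np.cos(p[2]),np.sin(p[2]); d=Q[:,:2]-p[:2]; return np.c_[d@[c,s],d@[-s,c],Q[:,2]-p[3]]
    p=np.array([*p0,0.])
    for k in range(6):
        L=loc(p,Q); q=Q[(L[:,0]>-.09)&(L[:,0]<.040)&(np.abs(L[:,1])<.08)&(L[:,2]>.005)&(L[:,2]<.060)]
        p=least_squares(lambda p:T.query(loc(p,q))[0],p,loss='soft_l1',f_scale=.002,diff_step=1e-4).x
    return p,loc,np.median(T.query(loc(p,q))[0]),len(q)
E
python3 - <<'E'
from rest import *
Qs=[np.load(n+'.npy').reshape(-1,3) for n in('scene','side')]; Qs=[q[~np.isnan(q).any(1)] for q in Qs]
for Q in Qs+[np.vstack(Qs)]:
    Q=Q[(Q[:,0]>.45)&(Q[:,0]<.72)&(Q[:,1]>-.12)&(Q[:,1]<.1)]
    p,loc,e,n=fitrest(Q); print(np.round(p[:2],4),np.degrees(p[2]).round(2),p[3].round(4),e,n)
L=loc(p,Q); f=L[(L[:,2]>.075)&(L[:,2]<.14)&(abs(L[:,1])<.045)&(L[:,0]>.02)&(L[:,0]<.1)]
b,a=np.polyfit(f[:,2],f[:,0],1); print('flap dx/dz',b,'x at z=.1',a+b*.1,np.percentile(f,[2,98],axis=0))
E
python3 - <<'E'
from rest import *
for P in(np.load('scene.npy'),np.load('side.npy')):
    p=P.reshape(-1,3);p=p[(abs(p[:,0]-.5735)<.13)&(abs(p[:,1]-.1337)<.03)&(p[:,2]>.010)&(p[:,2]<.06)]
    h=p[abs(p[:,0]-.575)<.058]
    def res(v,Q): 
        a=np.array([1,v[1],0])/np.hypot(1,v[1]); r=Q-np.array([.575,v[0],v[2]]); return np.linalg.norm(np.cross(r,a),axis=1)-.025
    v=least_squares(res,[.133,0,.025],args=(h,),loss='soft_l1',f_scale=.001).x
    print('pin y at x=.575',v,np.degrees(np.arctan(v[1])),np.percentile(p[:,0],[.5,99.5]),np.abs(res(v,h)).mean())
s=manip.get_state();print(s['q'],s['t'])
E
```

```text
[0.5916 0.0038] -82.19 0.0007 0.0010946722347522809 2423
[0.5852 0.0034] -82.16 -0.0002 0.0012104510581158075 2295
[0.59   0.0038] -82.21 0.0004 0.001176716551754359 4712
flap dx/dz 0.049240548421507796 x at z=.1 0.04978929975697621 [[ 0.04153854 -0.0435883   0.0763637 ]
 [ 0.05746676  0.04311045  0.13495802]]
pin y at x=.575 [ 0.13333848 -0.01396495  0.02497665] -0.8000805638020785 [0.47985793 0.67260081] 0.0009478024341404531
pin y at x=.575 [ 0.13322008 -0.02035504  0.02432656] -1.1660966166672109 [0.47804849 0.67209465] 0.0010432438587258586
[-1.46931258e+00  3.81106624e-01  1.29812979e+00 -8.87887525e-06
  1.46357333e+00 -2.15283943e-01] 0.1
```

```bash
python3 -m crank '[0.85,0.5625,0.9715,0,0,0,0.394,0.85,0.5625,0.9715,0,0,0,0.394,0.85,0.5625,0.9715,0,0,0,0.394,0.85,0.5625,0.9715,0,0,0,0.394,0.85,0.5625,0.9715,0,0,0,0.394,0.85,0.5625,0.9715,0,0,0,0.394,0.85,0.5625,0.9715,0,0,0,0.394,0.85,0.5625,0.9715,0,0,0,0.394,0.85,0.5625,0.9715,0,0,0,0.394,0.85,0.5625,0.9715,0,0,0,0.394,0.85,0.5625,0.9715,0,0,0,0.394,0.85,0.5625,0.9715,0,0,0,0.394,0.85,0.5625,0.9715,0,0,0,0.394,0.85,0.5625,0.9715,0,0,0,0.394,0.85,0.5625,0.9715,0,0,0,0.394,0.85,0.5625,0.9715,0,0,0,0.394,0.85,0.5625,0.9715,0,0,0,0.394,0.85,0.5625,0.9715,0,0,0,0.394,0.85,0,0,0,0,0,0,0.85,0,0,0,0,0,0]'
python3 - <<'E'
from h import *
from scipy.spatial.transform import Rotation as R
s=manip.get_state();M=R.from_rotvec(s['orientation']).as_matrix();print(s['q'],s['ee_pos'],M.round(3).tolist(),s['force'])
im,d=manip.grab_frame('wrist');cv2.imwrite('pics/w1.png',im)
E
```

```text
t: 2.6
ee_pos: [0.576, 0.1765, 0.3024]
orientation: [-2.24, -2.202, 0.002]
force: [0.3, -0.1, 0.1]
gripper_width: 0.0748
gripper_force: 0.0
[ 1.01087119e-01  4.74726442e-01  1.14305746e+00 -2.43227100e-04
  1.52489451e+00  1.17866561e-01] [0.57600929 0.17648373 0.30236892] [[0.017, 1.0, -0.001], [1.0, -0.017, -0.0], [-0.0, -0.001, -1.0]] [ 0.260767   -0.09180574  0.13247307]
```

View pics/w1.png

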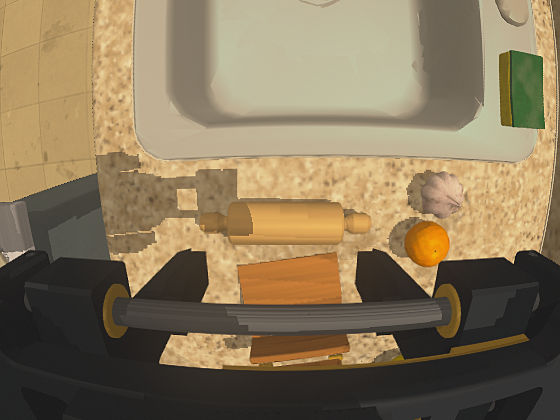

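The wrist view shows the pin at about (285,222), parallel to the finger line. The rest lies beyond it at (290,290), clearly turned a few degrees relative to the pin, which agrees with the fit. The space behind the pin is clear, so I'll go down.

```bash
python3 -m crank '[0.85,0,0,-0.8,0,0,0,0.85,0,0.05,-0.95,0,0,0,0.85,0,0.05,-0.95,0,0,0,0.85,0,0,-0.95,0,0,0,0.85,0,0,-0.9,0,0,0,0.85,0,0,-0.6,0,0,0,0.85,0,0,-0.36,0,0,0,0.85,0,0,0,0,0,0]'
python3 - <<'E'
from h import *
s=manip.get_state();print(s['ee_pos'],s['force'],s['torque'])
im,P=cloud('side');cv2.imwrite('pics/s1.png',cv2.resize(im[180:340,180:380],(800,640))[:600])
E
```

```text
t: 3.65
ee_pos: [0.5761, 0.1803, 0.0821]
orientation: [-2.24, -2.202, 0.001]
force: [-0.3, -0.3, 0.2]
gripper_width: 0.075
gripper_force: 0.0
[0.57614312 0.18027619 0.08214284] [-0.31677253 -0.27450718  0.18737964] [ 0.02388404 -0.05288168  0.01170986]
```

View pics/s1.png

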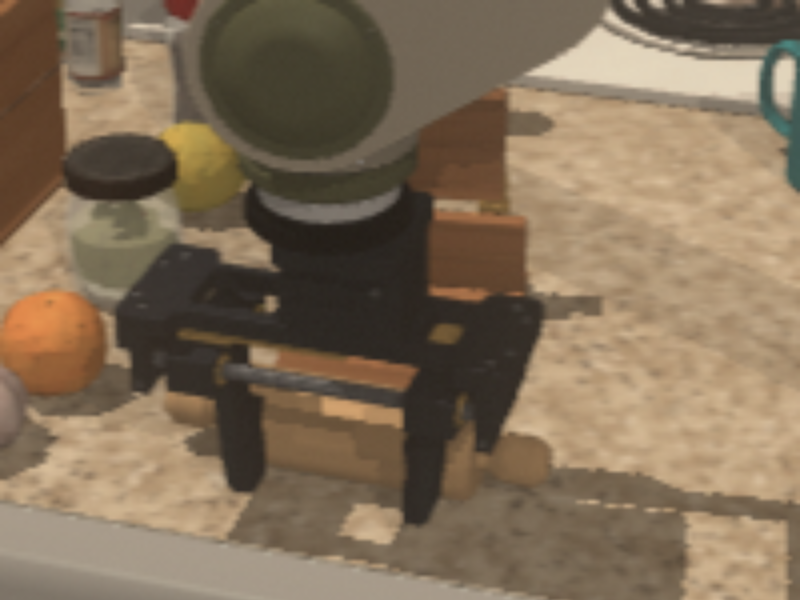

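The side crop shows both fingers behind the pin barrel, which runs (170,405)–(550,460), with nothing touching. I'll push gently and turn the pin into line with the rest.

```bash
python3 -m crank '[0.85,0,-0.08,0,0,0,0,0.85,0,-0.08,0,0,0,0,0.85,0,-0.07,0,0,0,0,0.85,0,-0.06,0,0,0,0,0.85,0,-0.06,0,0,0,0.03,0.85,0.003,-0.08,0,0,0,0.063,0.85,0.003,-0.08,0,0,0,0.063,0.85,0.003,-0.08,0,0,0,0.063,0.85,0.003,-0.08,0,0,0,0.063,0.85,0.003,-0.08,0,0,0,0.063,0.85,0.005,-0.08,0,0,0,0.063,0.85,0.005,-0.08,0,0,0,0.063,0.85,0.005,-0.08,0,0,0,0.063,0.85,0.005,-0.08,0,0,0,0.063,0.85,0.005,-0.08,0,0,0,0.063,0.85,0.008,-0.08,0,0,0,0.063,0.85,0.008,-0.08,0,0,0,0.063,0.85,0.01,-0.08,0,0,0,0.063,0.85,0.01,-0.08,0,0,0,0.063]'
cat > look.py <<'E'
import sys
from fit import *
s=manip.get_state(); e=np.array(s['ee_pos']); print(s['t'],e,np.round(s['force'],2))
from scipy.spatial.transform import Rotation as R
ty=R.from_rotvec(s['orientation']).as_matrix()[:,1]; ty=ty*np.sign(ty[0]); print('tool yaw',np.degrees(np.arctan2(ty[1],ty[0])))
o=np.array([.588,.0036]);ex=np.array([.1365,-.9906]);ey=np.array([.9906,.1365])
print('tool in rest',(e[:2]-o)@ex,(e[:2]-o)@ey)
for n in('scene','side'):
    im,P=cloud(n); cv2.imwrite(f'pics/{n}_{sys.argv[1]}.png',im)
    h=cv2.cvtColor(im,cv2.COLOR_BGR2HSV).reshape(-1,3); p=P.reshape(-1,3)
    L=np.c_[(p[:,:2]-o)@ex,(p[:,:2]-o)@ey,p[:,2]]; tx=(e[:2]-o)@ex+.034
    k=(abs(L[:,0]-tx)<.03)&(abs(L[:,1])<.13)&(L[:,2]>.022)&(L[:,2]<.068)&(h[:,1]>60)&(h[:,2]>70)
    q=L[k]; 
    if len(q)<30: print(n,len(q)); continue
    def res(v,Q):
        a=np.array([v[1],1,0])/np.hypot(1,v[1]); r=Q-np.array([v[0],0,v[2]]); return np.linalg.norm(np.cross(r,a),axis=1)-.025
    b=q[abs(q[:,1])<.058]
    v=least_squares(res,[tx,0,.03],args=(b,),loss='soft_l1',f_scale=.001).x
    near=np.hypot(q[:,0]-v[0]-v[1]*q[:,1],q[:,2]-v[2])<.03
    print(n,len(b),'pin x,slope_deg,z',v[0].round(4),np.degrees(v[1]).round(2),v[2].round(4),'y ends',np.percentile(q[near,1],[.5,99.5]).round(4),'err',abs(res(v,b)).mean().round(4))
E
python3 look.py 2
```

```text
t: 6.08
ee_pos: [0.5793, 0.1223, 0.0825]
orientation: [-2.056, -2.375, -0.001]
force: [-0.8, 4.4, 2.5]
gripper_width: 0.075
gripper_force: 1.9
6.075 [0.57934752 0.12229986 0.08250626] [-0.81  4.4   2.54]
tool yaw 8.225047034502056
tool in rest -0.11876514172171723 0.0076313841931823
scene 539 pin x,slope_deg,z -0.0827 -0.47 0.026 y ends [-0.0958  0.0616] err 0.0011
side 831 pin x,slope_deg,z -0.0828 -0.38 0.0254 y ends [-0.0969  0.0995] err 0.0013
```

```bash
python3 -m crank '[0.85,0.011,-0.079,0.01,0,0,-0.01,0.85,0.011,-0.079,0.01,0,0,-0.01,0.85,0.011,-0.079,0.01,0,0,-0.01,0.85,0.011,-0.079,0.01,0,0,-0.01,0.85,0.011,-0.079,0.01,0,0,0,0.85,0.011,-0.079,0.01,0,0,0,0.85,0.011,-0.079,0.01,0,0,0,0.85,0.011,-0.079,0.01,0,0,0,0.85,0.011,-0.079,0.01,0,0,0,0.85,0.011,-0.079,0.01,0,0,0,0.85,0.011,-0.079,0,0,0,0,0.85,0.011,-0.079,0,0,0,0,0.85,0.011,-0.079,0,0,0,0,0.85,0.011,-0.079,0,0,0,0,0.85,0.011,-0.079,0,0,0,0,0.85,0.011,-0.079,0,0,0,0,0.85,0.011,-0.079,0,0,0,0]'
python3 look.py 3
```

```text
t: 8.3
ee_pos: [0.5869, 0.0681, 0.0863]
orientation: [-2.065, -2.367, 0.0]
force: [-0.6, 1.5, 1.1]
gripper_width: 0.0749
gripper_force: 0.8
8.3 [0.5868852  0.06812951 0.08633679] [-0.57  1.52  1.13]
tool yaw 7.791715093708871
tool in rest -0.06407510003793043 0.007703952666520882
scene 542 pin x,slope_deg,z -0.0278 0.09 0.037 y ends [-0.0957  0.0586] err 0.0011
side 803 pin x,slope_deg,z -0.028 -0.01 0.0361 y ends [-0.0977  0.0988] err 0.0013
```

```bash
python3 -m crank '[0.85,0.007,-0.05,0,0,0,0,0.85,0.007,-0.05,0,0,0,0,0.85,0.007,-0.05,0,0,0,0,0.85,0.007,-0.05,0,0,0,0,0.85,0.007,-0.05,0,0,0,0,0.85,0.007,-0.05,0,0,0,0,0.85,0.007,-0.05,0,0,0,0,0.85,0.007,-0.05,0,0,0,0,0.85,0.007,-0.05,0,0,0,0,0.85,0.007,-0.05,0,0,0,0,0.85,0.007,-0.05,0,0,0,0,0.85,0.007,-0.05,0,0,0,0,0.85,0.007,-0.05,0,0,0,0,0.85,0.007,-0.05,0,0,0,0,0.85,0.007,-0.05,0,0,0,0,0.85,0.007,-0.05,0,0,0,0]'
python3 look.py 4
```

```text
t: 10.4
ee_pos: [0.5914, 0.0362, 0.0863]
orientation: [-2.065, -2.367, 0.0]
force: [0.8, 0.1, -0.1]
gripper_width: 0.0751
gripper_force: 0.0
10.4 [0.59135028 0.0362185  0.08634193] [ 0.79  0.12 -0.12]
tool yaw 7.7916471811203
tool in rest -0.03185457650202846 0.00777121078416187
scene 602 pin x,slope_deg,z 0.0057 -0.13 0.0323 y ends [-0.0956  0.063 ] err 0.0014
side 831 pin x,slope_deg,z 0.0054 0.2 0.0315 y ends [-0.0967  0.0996] err 0.002
```

```bash
python3 -m crank '[0.85,0.003,-0.025,0,0,0,0,0.85,0.003,-0.025,0,0,0,0,0.85,0.003,-0.02,0,0,0,0,0.85,0,0,0,0,0,0]'; python3 look.py 5
```

```text
t: 11.0
ee_pos: [0.5916, 0.0343, 0.0866]
orientation: [-2.065, -2.367, -0.001]
force: [-1.0, 5.8, 3.1]
gripper_width: 0.0751
gripper_force: 2.7
11.0 [0.59156567 0.03431469 0.08658535] [-1.01  5.81  3.1 ]
tool yaw 7.7960676891531895
tool in rest -0.029939261500380926 0.00772470432433621
scene 633 pin x,slope_deg,z 0.0063 -0.36 0.0326 y ends [-0.0958  0.0755] err 0.0017
side 861 pin x,slope_deg,z 0.0061 0.55 0.032 y ends [-0.0968  0.0994] err 0.0022
```

```bash
python3 -m crank '[0.85,0,0.01,0,0,0,0,0.85,0,0.01,0,0,0,0,0.85,0,0.005,0,0,0,0,0.85,0,0,0,0,0,0,0.85,0,0,0,0,0,0,0.85,0,0,0,0,0,0,0.85,0,0,0,0,0,0,0.85,0,0,0,0,0,0]'; python3 look.py 6
```

```text
t: 12.1
ee_pos: [0.5916, 0.0346, 0.0863]
orientation: [-2.065, -2.367, 0.0]
force: [-1.6, 3.1, 1.3]
gripper_width: 0.0751
gripper_force: 1.8
12.1 [0.59162496 0.03455627 0.08631985] [-1.63  3.14  1.31]
tool yaw 7.790219061365565
tool in rest -0.030170472303191736 0.007816418467857834
scene 623 pin x,slope_deg,z 0.0064 -0.34 0.0327 y ends [-0.096   0.0773] err 0.0017
side 863 pin x,slope_deg,z 0.0061 0.29 0.032 y ends [-0.0967  0.0991] err 0.0023
```

View pics/side_6.png

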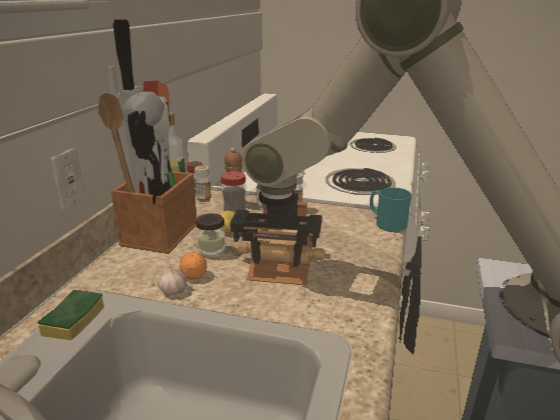

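The pin lies in the groove at (290,250) with the fingers lightly against its back, and the neighbouring objects haven't moved. It measures x ≈ 6, z ≈ 32 mm, square to about 0.3° and centred to about 1 mm. I'll ease off, lift and move behind the flap.

```bash
python3 -m crank '[0.85,0,0.01,0,0,0,0,0.85,0,0.01,0,0,0,0,0.85,0,0.015,0,0,0,0,0.85,0,0.05,0,0,0,0,0.85,-0.02,0.15,0,0,0,0,0.85,-0.02,0.15,0,0,0,0,0.85,0,0,0.6,0,0,0,0.85,0,0,0.9,0,0,0,0.85,0,0,0.9,0,0,0,0.85,0,0,0.9,0,0,0,0.85,0,0,0.7,0,0,0]'; python3 - <<'E'
from rest import *
import sys; sys.argv=['',  '7']
exec(open('look.py').read().replace("tx=(e[:2]-o)@ex+.034","tx=.006"))
Q=np.vstack([cloud(n)[1].reshape(-1,3) for n in('scene','side')]);L=np.c_[(Q[:,:2]-o)@ex,(Q[:,:2]-o)@ey,Q[:,2]]
for z in np.arange(.066,.14,.006):
    f=L[(abs(L[:,2]-z)<.003)&(abs(L[:,1])<.04)&(L[:,0]>.02)&(L[:,0]<.1)]
    if len(f)>4: print(z.round(3),len(f),np.percentile(f[:,0],[5,50,95]).round(4))
E
```

```text
t: 13.58
ee_pos: [0.59, 0.0504, 0.248]
orientation: [2.064, 2.367, 0.001]
force: [0.8, 0.3, -0.8]
gripper_width: 0.0752
gripper_force: 0.0
13.575 [0.58999198 0.05038824 0.24797659] [ 0.84  0.3  -0.76]
tool yaw 7.810953839370633
tool in rest -0.04607652920887786 0.008359852336907662
scene 1396 pin x,slope_deg,z 0.0078 0.06 0.0347 y ends [-0.0954  0.0974] err 0.0032
side 1387 pin x,slope_deg,z 0.0072 0.2 0.0339 y ends [-0.0965  0.0984] err 0.0034
0.066 84 [0.0327 0.0444 0.0479]
0.072 158 [0.0421 0.0447 0.0476]
0.078 178 [0.0431 0.0461 0.0487]
0.084 172 [0.0445 0.0472 0.0496]
0.09 177 [0.0456 0.0485 0.0515]
0.096 174 [0.0471 0.0501 0.0531]
0.102 185 [0.0486 0.0513 0.0544]
0.108 173 [0.05   0.0527 0.0555]
0.114 180 [0.051  0.0541 0.0566]
0.12 167 [0.0519 0.0555 0.058 ]
0.126 17 [0.0505 0.0543 0.0563]
0.132 237 [0.0408 0.0446 0.0581]
0.138 48 [0.0402 0.0441 0.0492]
```

```bash
python3 -m crank '[0.2,0.07,-0.89,0,0,0,0,0.2,0.07,-0.89,0,0,0,0,0.2,0.07,-0.89,0,0,0,0,0.2,0.07,-0.89,0,0,0,0,0.2,0,0,-0.4,0,0,0,0.2,0,0,-0.8,0,0,0,0.2,0,0,-0.6,0,0,0,0.2,0,0,0,0,0,0]'
python3 - <<'E'
from h import *
s=manip.get_state();e=np.array(s['ee_pos']);o=np.array([.588,.0036]);print((e[:2]-o)@[.1365,-.9906],(e[:2]-o)@[.9906,.1365])
im,P=cloud('side');cv2.imwrite('pics/s8.png',cv2.resize(im[150:300,180:380],(800,600)))
E
```

```text
t: 14.78
ee_pos: [0.6003, -0.092, 0.1714]
orientation: [-2.062, -2.363, 0.004]
force: [1.1, -0.6, -0.7]
gripper_width: 0.0177
gripper_force: 0.0
0.09641244873511344 -0.0008800183275201618
```

View pics/s8.png

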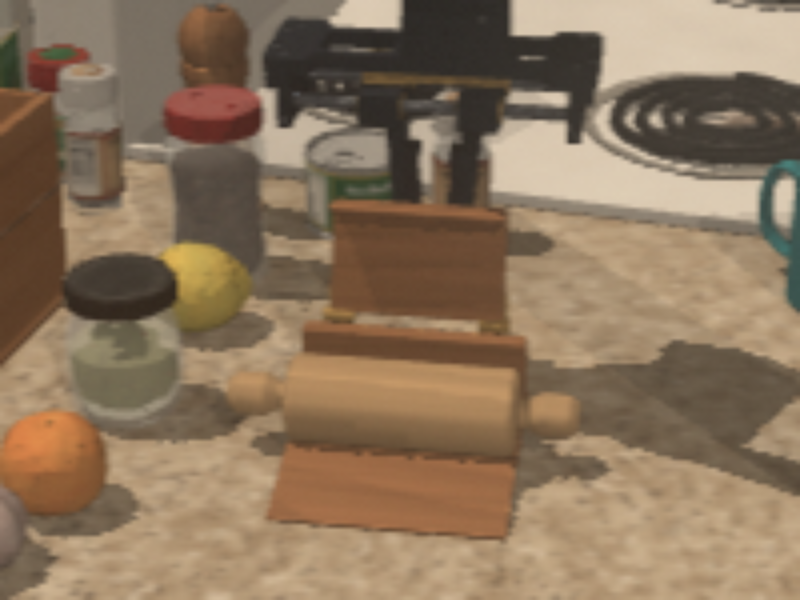

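The crop shows the pin centred in the groove at (405,400). The flap at (418,260) is open, and the nearly closed fingers are behind it at (430,170). I'll swing the flap over along its arc.

```bash
python3 -m crank '[0.2,-0.02,0.149,0.05,0,0,0,0.2,-0.02,0.149,0.05,0,0,0,0.2,-0.02,0.149,0.05,0,0,0,0.2,-0.02,0.149,0.05,0,0,0,0.2,-0.02,0.149,0.05,0,0,0,0.2,-0.02,0.149,0.05,0,0,0,0.2,-0.016,0.118,-0.008,0,0,0,0.2,-0.016,0.118,-0.008,0,0,0,0.2,-0.016,0.118,-0.008,0,0,0,0.2,-0.016,0.113,-0.038,0,0,0,0.2,-0.016,0.113,-0.038,0,0,0,0.2,-0.016,0.113,-0.038,0,0,0,0.2,-0.014,0.099,-0.067,0,0,0,0.2,-0.014,0.099,-0.067,0,0,0,0.2,-0.014,0.099,-0.067,0,0,0]'
python3 - <<'E'
from h import *
s=manip.get_state();e=np.array(s['ee_pos']);o=np.array([.588,.0036]);print((e[:2]-o)@[.1365,-.9906],(e[:2]-o)@[.9906,.1365])
im,P=cloud('side');cv2.imwrite('pics/s9.png',cv2.resize(im[150:300,180:380],(800,600)))
E
```

```text
t: 16.7
ee_pos: [0.5909, -0.0168, 0.1725]
orientation: [-2.065, -2.367, 0.0]
force: [-0.2, 0.0, 0.1]
gripper_width: 0.018
gripper_force: 0.3
0.020619089401204597 0.0001081618229473837
```

View pics/s9.png

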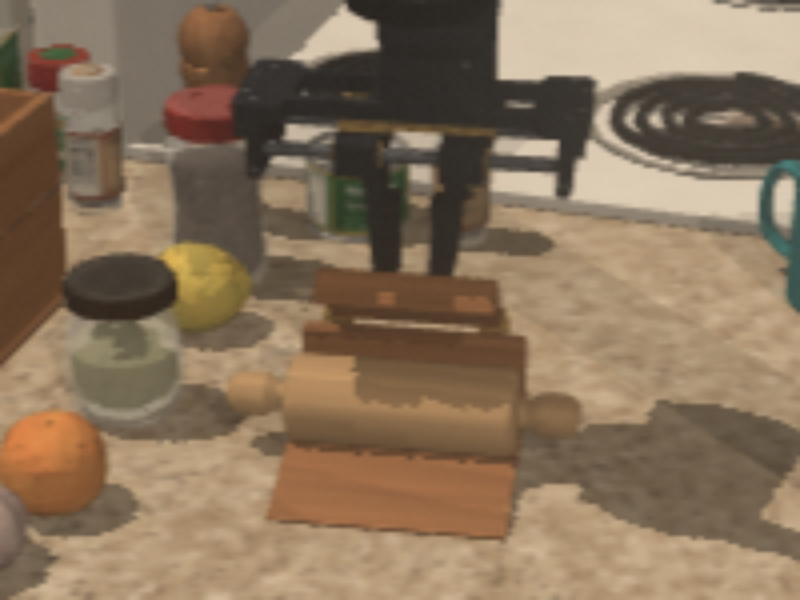

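The flap has folded forward over the pin, with its edge at (405,300) and the fingers on its back, and the pin hasn't moved. I'll continue down.

```bash
python3 -m crank '[0.2,-0.011,0.079,-0.1,0,0,0,0.2,-0.011,0.079,-0.1,0,0,0,0.2,-0.011,0.079,-0.1,0,0,0,0.2,-0.007,0.052,-0.115,0,0,0,0.2,-0.007,0.052,-0.115,0,0,0,0.2,-0.007,0.052,-0.115,0,0,0,0.2,-0.003,0.023,-0.118,0,0,0,0.2,-0.003,0.023,-0.118,0,0,0,0.2,-0.003,0.023,-0.118,0,0,0,0.2,0,0,0,0,0,0]'
```

```text
t: 18.0
ee_pos: [0.5885, 0.0013, 0.1329]
orientation: [2.065, 2.367, 0.0]
force: [-1.4, 0.8, 3.4]
gripper_width: 0.018
gripper_force: 1.7
```

```bash
python3 -m crank '[0.2,0,0,-0.02,0,0,0,0.2,0,0,-0.02,0,0,0,0.2,0,0,-0.02,0,0,0,0.2,0,0,0,0,0,0,0.2,0,0,0,0,0,0]'
```

```text
t: 18.62
ee_pos: [0.5885, 0.0014, 0.1327]
orientation: [2.064, 2.366, 0.001]
force: [-7.0, 0.6, 21.7]
gripper_width: 0.0173
gripper_force: 10.4
```

```bash
python3 -m crank '[0.2,0,0,0.05,0,0,0,0.2,0,0,0.2,0,0,0,0.2,0,0,0.8,0,0,0,0.2,0,0,0.9,0,0,0,0.2,0,0,0.9,0,0,0,0.2,0,0,0,0,0,0]'
python3 - <<'E'
from h import *
o=np.array([.588,.0036]);ex=np.array([.1365,-.9906]);ey=np.array([.9906,.1365])
ims=[]
for n in('scene','side'):
    im,P=cloud(n);Q=P.reshape(-1,3);L=np.c_[(Q[:,:2]-o)@ex,(Q[:,:2]-o)@ey,Q[:,2]]
    f=L[(L[:,2]>.055)&(L[:,2]<.09)&(abs(L[:,1])<.045)&(L[:,0]>-.03)&(L[:,0]<.06)]
    for x in np.arange(-.025,.055,.01):
        g=f[abs(f[:,0]-x)<.005]
        if len(g)>4: print(n,x.round(3),len(g),np.percentile(g[:,2],[10,50,90]).round(4))
    h=L[(abs(L[:,0]-.005)<.02)&(abs(L[:,1])<.11)&(L[:,2]>.025)&(L[:,2]<.05)]
    print('y ends',np.percentile(h[:,1],[.5,99.5]))
    ims.append(cv2.resize(im[150:300,170:370],(400,300)))
cv2.imwrite('pics/end.png',np.hstack(ims))
E
```

```text
t: 19.38
ee_pos: [0.5891, 0.0013, 0.247]
orientation: [2.062, 2.364, 0.004]
force: [-0.5, 0.1, -0.4]
gripper_width: 0.0174
gripper_force: 0.0
scene -0.025 208 [0.0565 0.0625 0.0682]
scene -0.015 112 [0.0667 0.0686 0.0698]
scene -0.005 115 [0.0674 0.0688 0.07  ]
scene 0.005 99 [0.0671 0.0689 0.0699]
scene 0.015 93 [0.0678 0.0689 0.0701]
scene 0.025 98 [0.0676 0.0688 0.0704]
scene 0.035 94 [0.0672 0.0689 0.0703]
scene 0.045 32 [0.0678 0.0684 0.0693]
y ends [-0.09540192  0.10120849]
side -0.025 228 [0.0565 0.0621 0.0674]
side -0.015 107 [0.0662 0.0679 0.0691]
side -0.005 85 [0.0667 0.0678 0.0689]
side 0.005 80 [0.067  0.0678 0.0689]
side 0.015 91 [0.0666 0.0678 0.069 ]
side 0.025 83 [0.0669 0.0681 0.0692]
side 0.035 87 [0.0666 0.0679 0.0693]
side 0.045 21 [0.0666 0.0676 0.0684]
y ends [-0.09844351  0.10046427]
```

View pics/end.png

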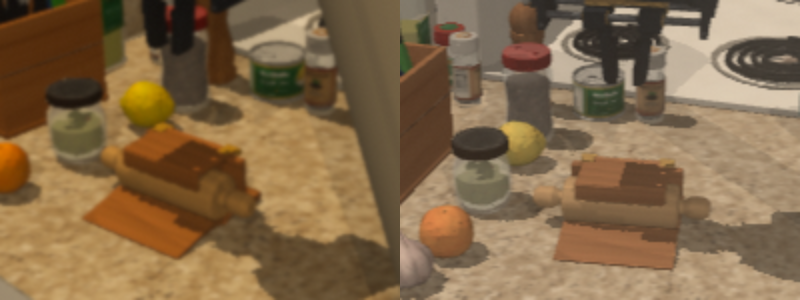

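Both views, at (180,160) and (630,180), show the flap lying flat over the pin with its top level at 68 mm along its whole length. The pin is centred, the neighbouring objects are undisturbed, and the gripper is clear.

```bash
python3 -c "
from rig import manip
print(manip.finish_job())"
```

```text
the job is handed in; nothing more can be done
None
```

The rolling pin was rolled up the ramp into the groove and lies square and within a few mm of the middle; the keeper flap is flat over it, the other things were left alone, and the job was handed in at about 19.5 s.

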